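# Open the touch-latch cupboard

## Task

Open the blue cupboard for the craft class: press its handleless door in near the free edge until the catch lets go, take the finger away so that the door springs ajar, then put a fingertip behind the free edge and push the door wide open, about square to the cupboard. Work with the fingertips only and do not grip the door between the fingers; leave the yellow cupboard shut and do not pick up or shift any of the things standing around.

Things in the scene. Friction and masses are not known exactly. Their poses are not given: they have to be found in the camera images.
- blue_cupboard: Blue handleless cupboard (door and top blue, birch sides), 230 wide, 230 deep, 270 mm tall, fixed. Origin: centre of its underside; x points into the cupboard (the door is on the -x side, facing the robot), y left, z up. Closed door: front face at x = -137 mm, back face at x = -121 mm, 6 mm off the carcass, z 14 to 268 mm; hinge line at x = -121, y = +113 mm (left), free edge at y = -113 mm. Small cup stack on the top; its front 60 mm are clear.
- blue_cupboard_door (a joint): Blue door's hinge, rad: 0 shut (rests within 0.01), -0.026 pressed to its stop, 1.57 square, 1.75 limit. At the dot, 4 N and 3 mm (-0.017) let the catch go; the stop is at 5 mm. As the finger leaves, a spring pushes the door to about 0.28 in 0.6 s (60 mm gap at the free edge) and no further; then it swings lightly (0.05 N m) and stays where left. The latch does not catch again.
- blue_cupboard_door_dot (a point): White dot, 24 mm, on the front face of the blue door (226 wide, 16 mm thick, no handle): the place to press. 194 mm from the hinge line, 34 mm below the door's top edge. Axes as the cupboard's while shut, turning with the door: x points into the door.
- blue_cupboard_door_hinge (a point): Hinge line of the blue door (its left back edge), at the level of the door's top edge, 268 mm above the bench.
- blue_cupboard_door_corner (a point): Upper free corner of the blue door, in the plane of its front face, level with its top edge; moves with the door. The back face is 16 mm behind it. The outermost 5 mm of the front are stepped back 6 mm all round.
- yellow_cupboard: Yellow handleless cupboard (door and top yellow, birch sides), 230 wide, 230 deep, 270 mm tall, fixed. Origin: centre of its underside; x points into the cupboard (the door is on the -x side, facing the robot), y left, z up. As the blue one, with the same latch, but hung on the right (hinge at y = -113 mm). A pot of pencils stands on it, a stack of cups and a tub of bottle caps in front of it.
- yellow_cupboard_door (a joint): Hinge of the yellow door, rad: 0 shut, positive as it opens towards the robot. To be left shut.
- cup_stack: Stack of nested paper cups, mouth down, 80 mm across, 132 mm tall, standing in front of the yellow cupboard. Origin: centre of its underside.
- cap_tub: Small clear tub of bottle caps, 90 x 120 mm, 50 mm tall, in front of the yellow cupboard. Origin: centre of its underside.
- glue_bottle: White glue bottle with orange cap, 52 mm across, 130 mm tall, at one side of the bench. Origin: centre of its underside.
- bead_jar: Amber jar with red lid, 70 mm across, 85 mm tall, at one side of the bench. Origin: centre of its underside.
- paste_brush: Flat brush, 190 mm long, lying at one side of the bench. Origin: on the bench under its middle.
- beech_block: Light wooden block, 45 x 90 x 30 mm, at one side of the bench. Origin: centre of its underside.
- small_cup_stack: Three nested paper cups, mouth down, 72 mm across, 87 mm tall, on top of the blue cupboard. Origin: centre of its underside.
- pencil_pot: Metal pot of pencils, 68 mm across, 180 mm tall with the pencils, on top of the yellow cupboard. Origin: centre of its underside.

How it is judged:
By the outcome, as a careful person would: the job done as asked, in the order asked, and still so for the second after the job is handed in, with the robot touching nothing.
It also fails if it takes over 48 s, if anything falls off the work surface, if the arm or the gripper's body presses on something with over 40 N, if the wrist force passes 120 N, or if a joint passes its speed limit or range.

## Robot

A 6-joint arm with a two-finger parallel gripper is mounted at the origin on the work surface. World frame = base frame: x ahead of the robot, y to its left, z up, the work surface at z = 0. Lengths are in m, angles in rad, forces in N, time in s.
With the tool pointing down it reaches from about 0.275 to 0.85 m from the base axis. Payload 5.2 kg.
Tool frame: the origin (TCP) lies at the very end of the fingers, on their centre line; the grasp point (between the pads) lies 19 mm behind it; z points along the fingers, y is the line along which they close (so a half turn about z gives the same grasp; the last joint's range is limited). The gripper opens to 85 mm and grips with 20 to 120 N. Pads are 22 mm wide; open, the fingers measure 114 mm over their backs; the gripper's body (76 mm by 85 mm) begins 54 mm behind the grasp point. The pads swing forward as they close: fully open they stand 13 mm farther back than shut.
Start: joints at [-1.381, 0.259, 1.535, -0, 1.348, -0.203], TCP at [0.211, -0.508, 0.231] pointing down, gripper open.
Joint ranges: [-3.14, 3.14], [-0.91, 2.08], [0.19, 2.58], [-1.22, 4.36], [0.22, 2.71], [-3.12, 3.12]. Speed limits (rad/s): [2.57, 2.57, 3.14, 3.14, 3.14, 3.14].

## Interface

Orientations are given as a rotation vector (axis times angle).
In Python, from bench import monitor, vision, ticket, models gives the robot as it stands.
- The arm moves only by the tool step_arm, never from a script. Its argument "series" is a list of rows, each a list of 2 entries, a list of its own where there are three numbers: the shift along the tool's x, y, z each as a share of 0.6 m, from -1 to 1, then the turn, a rotation vector about the tool's x, y, z each as a share of 360 degrees, from -1 to 1. In form: [[[tx, ty, tz], [wx, wy, wz]], ...]. A call has 1 to 12 rows; each row shifts and turns the commanded pose from where the row before left it, along the tool's axes as they then stand; what a row does not reach is not made up. A row lasts 1/10 s, in which the tool goes at most 50 mm and 8.59 degrees, less where a joint would pass 70% of its speed; a pose out of reach is approached as far as the arm can. A call with a number of a shift or a turn outside -1 to 1 is refused whole. A call with a gripper value outside its range is refused whole. "gripper" is the gripper command: -1 is fully open, 1 is shut, values between are in proportion, set as the call begins (left out, the last holds). The fingers move at their own pace and stop on an object; "newtons" is the grip in N (left out, the last holds). Time passes only in rows, so rows that do not move let the fingers close. It gives the time, the measured TCP pose, the force, the opening and the grip force at its end, in the units of the state.
- monitor.observe(): the state, without advancing time (a new reading comes with each control period).
- vision.read_camera(name): name is "scene" or "top"; returns (picture, depth): 420x560x3 uint8, red, green, blue; 420x560 float32, m along the optical axis (not along the pixel's ray), 0 where there is no reading.
- vision.get_calibration(name): a dict with "K" (3x3 intrinsics, pixels), "rvec" (rotation vector, rad) and "tvec" (3), from world to camera coordinates, as OpenCV has them. Camera axes: x right, y down, z forward; pixel columns grow to the right and rows downward; lengths in m; the calibration is good to about 2 mm. A picture is of the moment at which its call begins. get_calibration takes no time and is no camera call.
- ticket.close_job(): hands the job in; it is judged then, once.
Trained networks look in the newest picture that a camera, given by its name, has taken for a name from the list of things; names that differ only in an ending like _2 or _b are one class to them, and where a whole thing is asked for, a point or a joint stands for the part that bears it (a point fixed in the world has none). Each returns a list of dicts, best first, with "confidence" (0 to 1); they miss things now and then, are a little off and sometimes report something else, mostly with a low value. They report only what shows in the picture. A call takes as long as a camera call.
- models.find_in(camera, target): "location" ([x, y, z] in m, in world coordinates, good to about 4 mm: the middle of the surface that is visible of it).
- models.place_of(camera, target): "location" ([x, y, z] in m, in world coordinates, good to about 4 mm: a listed point, or the origin of a listed thing).
The state is a dict: "clock": time; "qpos": joint angles; "joint_velocities": joint speeds; "joint_torque": joint torques, N m; "tcp_pos": TCP position; "ee_rot": TCP orientation; "wrist_force": force on the tool from outside, world axes, zero at the start; "torque": the same for the moment, N m; "width": opening from 0.0 (shut) to 1.0 (fully open); "gripper_force": force on a finger pad.
Only numpy, scipy, OpenCV 4.12 (cv2) and the standard library are available. Lean on these libraries where they do the work, as an engineer would, in place of code of your own. Each camera call takes 0.05 s, during which the arm holds its last target. There are 200 camera calls.

## Working session

There is one attempt and no reset: what is moved stays moved. The work goes in short steps, Python scripts to look and compute and a tool call to move; the robot and the scene stay as the last step left them, time stands still between calls to the robot, and variables do not carry over. Pictures are saved under pics/ and viewed, at most 10 in all, crops included, and the job is handed in when it is done.

Besides the shell and the picture viewer there is one more tool, called after ">>>" as name(argument=value, ...), one argument or row to a line, values as JSON. step_arm: Moves the arm, as the interface text tells. Its arguments: {"type":"object","properties":{"series":{"type":"array"},"gripper":{"type":"number"},"newtons":{"type":"number"}},"required":["series"]}

```bash
mkdir -p pics
cat > h.py <<'E'
import numpy as np, cv2
from scipy.spatial.transform import Rotation as R
from bench import monitor, vision, ticket, models
def snap(cam,fn):
    p,d=vision.read_camera(cam); cv2.imwrite(fn,p[:,:,::-1]); return p,d
def cam(c):
    k=vision.get_calibration(c); Rm=R.from_rotvec(np.ravel(k["rvec"])).as_matrix(); return np.array(k["K"]),Rm,np.ravel(k["tvec"])
def world(c,d,u,v):
    K,Rm,t=cam(c); z=d[v,u]; return Rm.T@(z*np.linalg.inv(K)@[u,v,1]-t)
E
python3 - <<'E'
from h import *
np.set_printoptions(precision=4,suppress=True)
for c in ("scene","top"):
    snap(c,f"pics/{c}0.png")
    for n in ["blue_cupboard","blue_cupboard_door_dot","blue_cupboard_door_hinge","blue_cupboard_door_corner","yellow_cupboard"]:
        print(c,n,[(np.round(r["location"],4).tolist(),round(r["confidence"],2)) for r in models.place_of(c,n)][:2])
for n in ["cup_stack","cap_tub","glue_bottle","bead_jar","paste_brush","beech_block","small_cup_stack"]:
    print(n,[(np.round(r["location"],4).tolist(),round(r["confidence"],2)) for r in models.place_of("top",n)][:2])
s=monitor.observe();print(s["clock"],s["tcp_pos"],s["ee_rot"],s["width"])
E
```

```text
scene blue_cupboard [([0.7027, -0.1467, -0.0017], 0.88), ([0.5974, 0.4311, 0.0032], 0.41)]
scene blue_cupboard_door_dot [([0.5644, -0.2255, 0.2307], 0.94)]
scene blue_cupboard_door_hinge [([0.5889, -0.0296, 0.2701], 0.91)]
scene blue_cupboard_door_corner [([0.5592, -0.2592, 0.2656], 0.98), ([0.6979, 0.187, 0.0016], 0.17)]
scene yellow_cupboard [([0.6983, 0.1828, -0.0], 0.94), ([0.7211, -0.2026, 0.2709], 0.37)]
top blue_cupboard []
top blue_cupboard_door_dot [([0.5662, -0.223, 0.2352], 0.78)]
top blue_cupboard_door_hinge [([0.5907, -0.0279, 0.2696], 0.58)]
top blue_cupboard_door_corner [([0.5606, -0.2538, 0.2664], 0.77), ([0.7025, 0.2118, 0.2676], 0.39)]
top yellow_cupboard [([0.4374, 0.2316, 0.0021], 0.4), ([0.5632, -0.2562, 0.2632], 0.22)]
cup_stack [([0.4447, 0.1039, -0.0013], 0.79)]
cap_tub [([0.4356, 0.2307, -0.002], 0.73)]
glue_bottle [([0.4034, 0.4897, 0.0001], 0.53), ([0.7204, -0.2, 0.2714], 0.49)]
bead_jar [([0.5789, -0.4749, -0.0017], 0.63)]
paste_brush [([0.3949, -0.5172, 0.0025], 0.53), ([0.5618, -0.2563, 0.2652], 0.26)]
beech_block [([0.5984, 0.4311, -0.0005], 0.91)]
small_cup_stack [([0.7182, -0.2009, 0.2688], 0.97)]
0.95 [ 0.2105 -0.5081  0.2313] [ 3.0812  0.613  -0.    ] 1.0004013140028398
```

View pics/scene0.png

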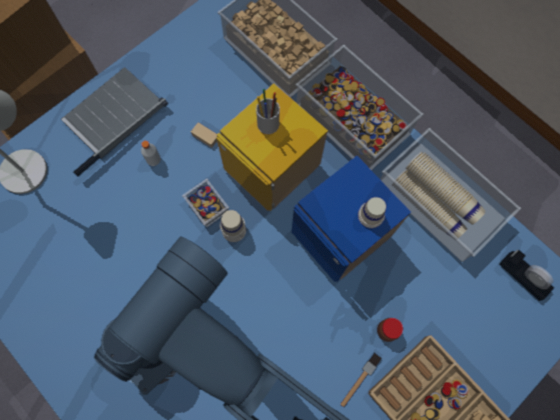

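View pics/top0.png

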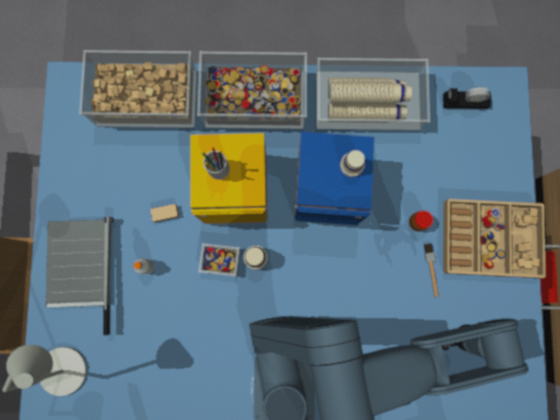

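Run:
```python
from h import *
K,Rm,t=cam("top");print("topcam",-Rm.T@t);K,Rm,t=cam("scene");print("scenecam",-Rm.T@t)
s=monitor.observe();print(R.from_rotvec(s["ee_rot"]).as_matrix().round(3))
```

```text
topcam [0.35329798 0.01357267 1.83679063]
scenecam [ 0.2121348  -0.34527293  1.70728335]
[[ 0.924  0.383 -0.   ]
 [ 0.383 -0.924 -0.   ]
 [-0.     0.    -1.   ]]
```

The pictures show the blue cupboard with its door facing the robot (scene ~(350,215), top ~(335,175)), its free edge on the right. The cups and tub are in front of the yellow cupboard, and the space in front of the blue door is clear. The points found fit the given sizes, with a yaw of about -0.06 rad. I'm moving to a point in front of the dot with the fingers shut.

>>> step_arm(
  series=[
    [[0,0,0],[0,0,0.018]],
    [[0,0,0],[0,0,0.018]],
    [[0,0,0],[0,0,0.018]],
    [[0,0,0],[0,0,0.018]],
    [[0.0485,-0.051,0],[0,0,0]],
    [[0.0485,-0.051,0],[0,0,0]],
    [[0.0485,-0.051,0],[0,0,0]],
    [[0.0485,-0.051,0],[0,0,0]],
    [[0.0485,-0.051,0],[0,0,0]],
    [[0.0485,-0.051,0],[0,0,0]],
    [[0.0485,-0.051,0],[0,0,0]],
    [[0,0,0],[0,0,0]],
  ],
  gripper=1,
  newtons=20,
)

```text
clock: 2.15
tcp_pos: [0.4297, -0.3027, 0.2315]
ee_rot: [-3.139, 0.085, -0.003]
wrist_force: [-0.5, 0.4, 0.4]
width: 0.001
gripper_force: 0.0
```

```bash
cat >> h.py <<'E'
def to(p):
    s=monitor.observe(); M=R.from_rotvec(s["ee_rot"]).as_matrix()
    print("t",s["clock"],"tcp",np.round(s["tcp_pos"],4),"F",np.round(s["wrist_force"],2),"w",round(s["width"],2)); print(M.round(3).tolist(),np.round(s["qpos"],2))
    print("share",((M.T@(np.array(p)-s["tcp_pos"]))/0.6).round(4))
E
python3 -c "
from h import *
to([.52,-.2205,.229])"
```

```text
t 2.15 tcp [ 0.4297 -0.3027  0.2315] F [-0.55  0.4   0.38] w 0.0
[[0.999, -0.054, 0.002], [-0.054, -0.999, 0.001], [0.002, -0.001, -1.0]] [-0.83  0.21  1.59  0.    1.33  0.8 ]
share [ 0.1429 -0.1449  0.0045]
```

>>> step_arm(
  series=[
    [[0.0475,-0.0483,0.0015],[0,0,0]],
    [[0.0475,-0.0483,0.0015],[0,0,0]],
    [[0.0475,-0.0483,0.0015],[0,0,0]],
    [[0,0,0],[0,0.023,0]],
    [[0,0,0],[0,0.023,0]],
    [[0,0,0],[0,0.023,0]],
    [[0,0,0],[0,0,0]],
  ],
)

```text
clock: 2.85
tcp_pos: [0.5123, -0.2221, 0.2249]
ee_rot: [3.06, -0.096, 0.667]
wrist_force: [-0.4, 0.6, 0.1]
width: 0.004
gripper_force: 0.0
```

Run:
```python
from h import *
to([.545,-.222,.229])
for c in ("top","scene"):
    p,d=snap(c,f"pics/{c}1.png")
    for n in ["blue_cupboard_door_dot","blue_cupboard_door_hinge","blue_cupboard_door_corner"]:
        print(c,n,[(np.round(r["location"],4).tolist(),round(r["confidence"],2)) for r in models.place_of(c,n)][:2])
cv2.imwrite("pics/s1.png",cv2.resize(cv2.imread("pics/scene1.png")[120:330,220:470],None,fx=2.4,fy=2.4))
```

```text
t 2.85 tcp [ 0.5123 -0.2221  0.2249] F [-0.37  0.6   0.1 ] w 0.0
[[0.908, -0.062, 0.415], [-0.058, -0.998, -0.021], [0.416, -0.005, -0.909]] [-0.8   0.06  1.87  0.36  0.92  0.66]
share [ 0.0523 -0.0036  0.0163]
top blue_cupboard_door_dot [([0.5671, -0.2231, 0.2347], 0.9), ([0.705, 0.2143, 0.2683], 0.52)]
top blue_cupboard_door_hinge [([0.5925, -0.0276, 0.2737], 0.85), ([0.446, 0.1054, 0.0008], 0.57)]
top blue_cupboard_door_corner [([0.564, -0.2519, 0.2668], 0.87)]
scene blue_cupboard_door_dot []
scene blue_cupboard_door_hinge [([0.5903, -0.028, 0.2728], 0.85), ([0.4088, 0.4912, -0.0028], 0.48)]
scene blue_cupboard_door_corner [([0.5618, -0.2546, 0.2657], 0.92), ([0.5904, -0.0309, 0.2721], 0.67)]
```

View pics/s1.png

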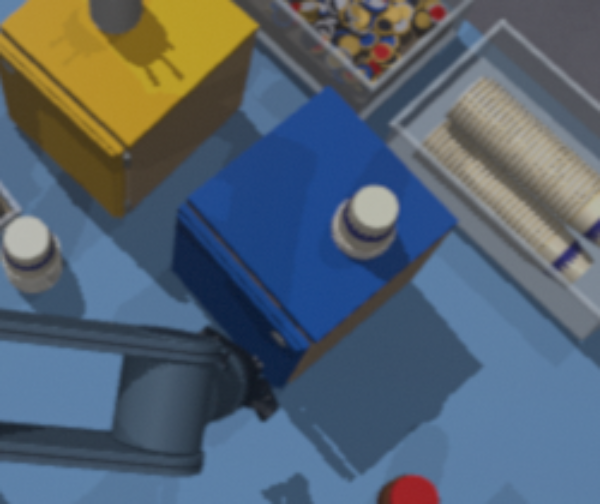

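The crop shows the shut fingertips at about (265,400), just in front of the white dot at (280,340). Next I close in.

>>> step_arm(
  series=[
    [[0.024,0,0.0075],[0,0,0]],
    [[0.024,0,0.0075],[0,0,0]],
    [[0,0,0],[0,0,0]],
    [[0,0,0],[0,0,0]],
  ],
)

```text
clock: 3.65
tcp_pos: [0.5472, -0.2262, 0.2322]
ee_rot: [3.055, -0.089, 0.671]
wrist_force: [0.3, -0.5, 0.6]
width: 0.001
gripper_force: 0.0
```

>>> step_arm(
  series=[
    [[0.003,0,0.0014],[0,0,0]],
    [[0.003,0,0.0014],[0,0,0]],
    [[0.003,0,0.0014],[0,0,0]],
    [[0,0,0],[0,0,0]],
  ],
)

```text
clock: 4.05
tcp_pos: [0.553, -0.227, 0.2326]
ee_rot: [3.054, -0.091, 0.673]
wrist_force: [-0.0, -0.9, 0.6]
width: 0.005
gripper_force: 0.0
```

>>> step_arm(
  series=[
    [[0.003,0,0.0014],[0,0,0]],
    [[0,0,0],[0,0,0]],
  ],
)

```text
clock: 4.25
tcp_pos: [0.5548, -0.227, 0.2325]
ee_rot: [3.054, -0.091, 0.672]
wrist_force: [-1.2, 0.0, 0.2]
width: 0.002
gripper_force: 0.9
```

>>> step_arm(
  series=[
    [[0.003,0,0.0014],[0,0,0]],
    [[0,0,0],[0,0,0]],
  ],
)

```text
clock: 4.45
tcp_pos: [0.5568, -0.2272, 0.2324]
ee_rot: [3.054, -0.091, 0.672]
wrist_force: [-2.5, -1.0, 1.0]
width: -0.002
gripper_force: 1.5
```

>>> step_arm(
  series=[
    [[0.003,0,0.0014],[0,0,0]],
    [[0,0,0],[0,0,0]],
  ],
)

```text
clock: 4.65
tcp_pos: [0.5589, -0.2274, 0.2324]
ee_rot: [3.054, -0.091, 0.672]
wrist_force: [-2.9, -1.5, 0.8]
width: -0.004
gripper_force: 2.0
```

>>> step_arm(
  series=[
    [[0.0015,0,0.0007],[0,0,0]],
    [[0,0,0],[0,0,0]],
  ],
)

```text
clock: 4.85
tcp_pos: [0.5599, -0.2275, 0.2325]
ee_rot: [3.054, -0.091, 0.672]
wrist_force: [-3.9, -2.1, 1.1]
width: 0.001
gripper_force: 2.0
```

>>> step_arm(
  series=[
    [[0.0015,0,0.0007],[0,0,0]],
    [[0,0,0],[0,0,0]],
  ],
)

```text
clock: 5.05
tcp_pos: [0.5602, -0.2276, 0.2324]
ee_rot: [3.054, -0.091, 0.67]
wrist_force: [-8.7, -1.5, 3.5]
width: 0.001
gripper_force: 4.4
```

The force rose to 8.7 N at about 5 mm of travel, so the door is at its stop and the catch should have let go. Backing off.

>>> step_arm(
  series=[
    [[-0.06,0,-0.0275],[0,0,0]],
    [[-0.06,0,-0.0275],[0,0,0]],
    [[-0.06,0,-0.0275],[0,0,0]],
    [[0,0,0],[0,-0.023,0]],
    [[0,0,0],[0,-0.023,0]],
    [[0,0,0],[0,-0.023,0]],
    [[0,0,0],[0,0,0]],
    [[0,0,0],[0,0,0]],
  ],
)

```text
clock: 5.85
tcp_pos: [0.4434, -0.2194, 0.2312]
ee_rot: [-3.139, 0.09, -0.003]
wrist_force: [-0.1, 0.5, 0.2]
width: 0.003
gripper_force: 0.0
```

Run:
```python
from h import *
to([.5,-.33,.224])
for c in ("top","scene"):
    p,d=snap(c,f"pics/{c}2.png")
    for n in ["blue_cupboard_door_dot","blue_cupboard_door_hinge","blue_cupboard_door_corner"]:
        print(c,n,[(np.round(r["location"],4).tolist(),round(r["confidence"],2)) for r in models.place_of(c,n)][:2])
cv2.imwrite("pics/s2.png",cv2.resize(cv2.imread("pics/scene2.png")[120:330,220:470],None,fx=2.4,fy=2.4))
```

```text
t 5.85 tcp [ 0.4434 -0.2194  0.2312] F [-0.09  0.49  0.22] w 0.0
[[0.998, -0.057, 0.002], [-0.057, -0.998, 0.002], [0.002, -0.002, -1.0]] [-0.69  0.16  1.66  0.    1.32  0.94]
share [0.1048 0.1787 0.0118]
top blue_cupboard_door_dot [([0.512, -0.2051, 0.2326], 0.87)]
top blue_cupboard_door_hinge [([0.5926, -0.0318, 0.2702], 0.6)]
top blue_cupboard_door_corner [([0.5004, -0.2396, 0.2682], 0.84), ([0.4357, 0.2307, -0.0007], 0.19)]
scene blue_cupboard_door_dot [([0.4311, 0.2285, -0.0045], 0.48)]
scene blue_cupboard_door_hinge [([0.5917, -0.0298, 0.2707], 0.63)]
scene blue_cupboard_door_corner [([0.5919, -0.0306, 0.2712], 0.34)]
```

View pics/s2.png

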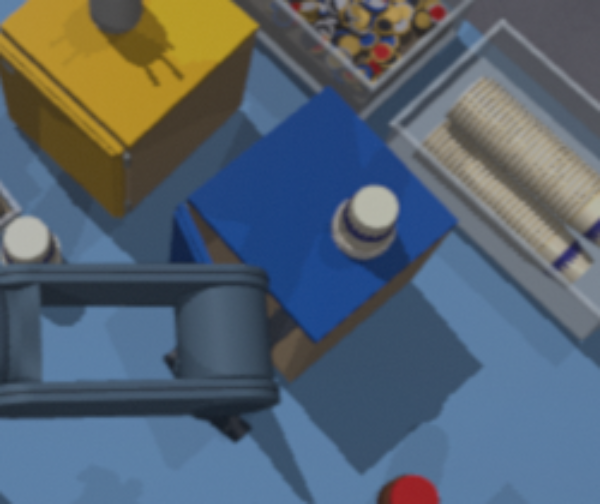

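The crop shows the door ajar: its blue edge is at (180,230), and the birch carcass front shows between (200,250) and (290,370). The corner lies at an opening of about 0.28 rad. Now I go round the free edge and behind it.

>>> step_arm(
  series=[
    [[0.0033,0.059,0.0045],[0,0,0]],
    [[0.0033,0.059,0.0045],[0,0,0]],
    [[0.0033,0.059,0.0045],[0,0,0]],
    [[0.063,-0.0036,0],[0,0,0]],
    [[0.063,-0.0036,0],[0,0,0]],
    [[0.063,-0.0036,0],[0,0,0]],
    [[0,0,0],[0,0,0]],
    [[0,0,0],[0,0,0]],
  ],
)

```text
clock: 7.05
tcp_pos: [0.5555, -0.3266, 0.2233]
ee_rot: [-3.14, 0.092, 0.002]
wrist_force: [-1.5, 0.9, 0.1]
width: 0.0
gripper_force: 0.0
```

Run:
```python
from h import *
to([.554,-.228,.222])
for c in ("top","scene"):
    p,d=snap(c,f"pics/{c}3.png")
    for n in ["blue_cupboard_door_dot","blue_cupboard_door_corner"]:
        print(c,n,[(np.round(r["location"],4).tolist(),round(r["confidence"],2)) for r in models.place_of(c,n)][:2])
```

```text
t 7.05 tcp [ 0.5555 -0.3266  0.2233] F [-1.52  0.93  0.1 ] w 0.0
[[0.998, -0.059, -0.001], [-0.059, -0.998, 0.001], [-0.001, -0.001, -1.0]] [-0.7   0.43  1.3  -0.    1.41  0.93]
share [-0.012  -0.164   0.0022]
top blue_cupboard_door_dot [([0.5105, -0.2072, 0.2346], 0.59)]
top blue_cupboard_door_corner [([0.5011, -0.2361, 0.2671], 0.95), ([0.6019, 0.43, -0.0002], 0.4)]
scene blue_cupboard_door_dot [([0.5085, -0.2104, 0.2331], 0.94), ([0.5812, -0.4713, 0.0019], 0.56)]
scene blue_cupboard_door_corner [([0.4992, -0.2396, 0.2671], 0.95)]
```

>>> step_arm(
  series=[
    [[-0.003,-0.041,0.0005],[0,0,0]],
    [[-0.003,-0.041,0.0005],[0,0,0]],
    [[-0.003,-0.041,0.0005],[0,0,0]],
    [[-0.003,-0.041,0.0005],[0,0,0]],
    [[0,0,0],[0,0,0.0223]],
    [[0,0,0],[0,0,0.0223]],
    [[0,0,0],[0,0,0]],
    [[0,0,0],[0,0,0]],
  ],
)

```text
clock: 8.15
tcp_pos: [0.5539, -0.2285, 0.2231]
ee_rot: [3.097, -0.526, 0.001]
wrist_force: [0.3, -0.3, -0.3]
width: -0.001
gripper_force: 0.0
```

```bash
cat >> h.py <<'E'
H=np.array([.592,-.030])
def rel():
    s=monitor.observe(); M=R.from_rotvec(s["ee_rot"]).as_matrix(); v=s["tcp_pos"][:2]-H
    print("r,s mm",1e3*(M[:2,:2].T@v),"yaw open",-np.arctan2(M[1,0],M[0,0])-.06)
E
python3 -c "
from h import *
to([.554,-.228,.222]);rel()"
```

```text
t 8.15 tcp [ 0.5539 -0.2285  0.2231] F [ 0.31 -0.28 -0.34] w -0.0
[[0.944, -0.33, 0.0], [-0.33, -0.944, -0.0], [0.0, 0.0, -1.0]] [-0.58  0.35  1.43 -0.    1.36  1.33]
share [-0.0001 -0.0008  0.0018]
r,s mm [ 29.57299521 199.91535744] yaw open 0.27650863804154713
```

>>> step_arm(
  series=[
    [[-0.016,0,0],[0,0,0]],
    [[-0.015,0,0],[0,0,0]],
    [[-0.0175,0.0005,0],[0,0,0.0084]],
    [[-0.0175,0.0005,0],[0,0,0.0084]],
    [[-0.0175,0.0005,0],[0,0,0.0084]],
    [[-0.0175,0.0005,0],[0,0,0.0084]],
    [[-0.0175,0.0005,0],[0,0,0.0084]],
    [[-0.0175,0.0005,0],[0,0,0.0084]],
    [[-0.0175,0.0005,0],[0,0,0.0084]],
    [[-0.0175,0.0005,0],[0,0,0.0084]],
    [[0,0,0],[0,0,0]],
  ],
)

```text
clock: 9.25
tcp_pos: [0.4618, -0.1814, 0.2229]
ee_rot: [-2.916, 1.167, 0.001]
wrist_force: [0.5, -0.2, -0.0]
width: 0.002
gripper_force: 0.0
```

Run:
```python
from h import *
to([.554,-.228,.222]);rel()
for c in ("top","scene"):
    p,d=snap(c,f"pics/{c}4.png")
    for n in ["blue_cupboard_door_corner"]:
        for r in models.place_of(c,n)[:2]:
            l=r["location"]; print(c,np.round(l,4),round(r["confidence"],2),"open",np.arctan2(H[0]-l[0],H[1]-l[1])-np.arctan2(16,226)-.06)
```

```text
t 9.25 tcp [ 0.4618 -0.1814  0.2229] F [ 0.51 -0.22 -0.03] w 0.0
[[0.724, -0.69, -0.001], [-0.69, -0.724, 0.0], [-0.001, 0.0, -1.0]] [-0.6   0.17  1.67  0.    1.3   1.73]
share [ 0.1648 -0.0499  0.0014]
r,s mm [ 10.21922908 199.44635058] yaw open 0.7015215599963223
top [ 0.4191 -0.174   0.2681] 0.98 open 0.7456640277496527
top [ 5.982e-01  4.308e-01 -3.000e-04] 0.15 open -3.258817138367021
scene [ 0.4155 -0.1799  0.2642] 0.5 open 0.7360350276908312
```

>>> step_arm(
  series=[
    [[-0.0175,0.0005,0],[0,0,0.0084]],
    [[-0.0175,0.0005,0],[0,0,0.0084]],
    [[-0.0175,0.0005,0],[0,0,0.0084]],
    [[-0.0175,0.0005,0],[0,0,0.0084]],
    [[-0.0175,0.0005,0],[0,0,0.0084]],
    [[-0.0175,0.0005,0],[0,0,0.0084]],
    [[-0.0175,0.0005,0],[0,0,0.0084]],
    [[-0.0175,0.0005,0],[0,0,0.0084]],
    [[-0.0175,0.0005,0],[0,0,0.0084]],
    [[-0.0175,0.0005,0],[0,0,0.0084]],
    [[-0.009,0.0003,0],[0,0,0.0042]],
    [[0,0,0],[0,0,0]],
  ],
)

```text
clock: 10.65
tcp_pos: [0.403, -0.0912, 0.2228]
ee_rot: [-2.487, 1.92, 0.0]
wrist_force: [-0.1, 0.4, -0.4]
width: -0.001
gripper_force: 0.0
```

```bash
cat > door.py <<'E'
from h import *
import sys
to([.554,-.228,.222]);rel()
for c in ("top","scene"):
    p,d=snap(c,f"pics/{c}{sys.argv[1]}.png")
    for n in ["blue_cupboard_door_corner","blue_cupboard_door_hinge"]:
        for r in models.place_of(c,n)[:1]:
            l=r["location"]; print(c,n,np.round(l,4),round(r["confidence"],2),"open",np.arctan2(H[0]-l[0],H[1]-l[1])-np.arctan2(16,226)-.06)
E
python3 door.py 5
```

```text
t 10.65 tcp [ 0.403  -0.0912  0.2228] F [-0.05  0.38 -0.42] w -0.0
[[0.253, -0.967, 0.0], [-0.967, -0.253, 0.0], [-0.0, -0.0, -1.0]] [-0.49  0.01  1.85  0.    1.28  2.39]
share [ 0.2842 -0.1857  0.0013]
r,s mm [ 11.39224565 198.29568267] yaw open 1.2549264677428207
top blue_cupboard_door_corner [ 0.3683 -0.0652  0.2649] 0.97 open 1.2840439351810524
top blue_cupboard_door_hinge [ 0.5921 -0.0292  0.2717] 0.77 open -3.147916193093651
scene blue_cupboard_door_corner [ 0.3654 -0.0704  0.2659] 0.75 open 1.2636838801511658
scene blue_cupboard_door_hinge [ 0.589  -0.0312  0.2693] 0.74 open 1.0596114156319265
```

>>> step_arm(
  series=[
    [[-0.0175,0.0005,0],[0,0,0.0084]],
    [[-0.0175,0.0005,0],[0,0,0.0084]],
    [[-0.0175,0.0005,0],[0,0,0.0084]],
    [[-0.0175,0.0005,0],[0,0,0.0084]],
    [[-0.0115,0.0003,0],[0,0,0.0056]],
    [[-0.0083,0.0002,0],[0,0,0.004]],
    [[-0.0062,0.0002,0],[0,0,0.003]],
    [[0,0,0],[0,0,0]],
    [[0,0,0],[0,0,0]],
  ],
)

```text
clock: 11.85
tcp_pos: [0.3939, -0.035, 0.2228]
ee_rot: [2.182, -2.26, 0.0]
wrist_force: [-0.2, 0.6, -0.4]
width: 0.002
gripper_force: 0.0
```

```bash
python3 door.py 6
```

```text
t 11.85 tcp [ 0.3939 -0.035   0.2228] F [-0.16  0.58 -0.37] w 0.0
[[-0.035, -0.999, 0.0], [-0.999, 0.035, -0.0], [0.0, -0.0, -1.0]] [-0.37 -0.02  1.88 -0.    1.28  2.8 ]
share [ 0.3121 -0.2779  0.0013]
r,s mm [ 11.94862199 197.80265868] yaw open 1.54583847638855
top blue_cupboard_door_corner [ 0.4338  0.2313 -0.004 ] 0.44 open 2.4665083397825427
top blue_cupboard_door_hinge [ 0.5925 -0.0318  0.2689] 0.59 open -0.40162538438905454
scene blue_cupboard_door_corner [ 0.3661 -0.0045  0.2683] 0.94 open 1.5525237734296058
scene blue_cupboard_door_hinge [ 0.5911 -0.0311  0.2695] 0.61 open 0.555050976855687
```

The door is at about 1.55 rad. I take the finger away from it and up, then look.

>>> step_arm(
  series=[
    [[0.02,0,0],[0,0,0]],
    [[0.06,0,0],[0,0,0]],
    [[0.08,0,0],[0,0,0]],
    [[0.08,0,0],[0,0,0]],
    [[0.08,0,0],[0,0,0]],
    [[0,0,-0.07],[0,0,0]],
    [[0,0,-0.07],[0,0,0]],
    [[0,0,0],[0,0,0]],
    [[0,0,0],[0,0,0]],
  ],
)

```text
clock: 13.05
tcp_pos: [0.387, -0.2279, 0.3075]
ee_rot: [2.181, -2.261, 0.004]
wrist_force: [-0.5, -0.8, 0.7]
width: -0.003
gripper_force: 0.0
```

```bash
python3 door.py 7
```

```text
t 13.05 tcp [ 0.387  -0.2279  0.3075] F [-0.52 -0.84  0.72] w -0.0
[[-0.036, -0.999, 0.002], [-0.999, 0.036, -0.002], [0.002, -0.002, -1.0]] [-0.78  0.03  1.62 -0.    1.49  2.4 ]
share [-0.0102 -0.278   0.1429]
r,s mm [205.20542152 197.7058067 ] yaw open 1.5471404711987822
top blue_cupboard_door_corner [ 0.3652 -0.0046  0.2639] 0.94 open 1.5516460095365066
top blue_cupboard_door_hinge [ 0.5899 -0.03    0.2723] 0.81 open 1.440117792744291
scene blue_cupboard_door_corner [ 0.3648 -0.0054  0.2663] 0.78 open 1.547972276500091
scene blue_cupboard_door_hinge [ 0.5905 -0.0324  0.2714] 0.89 open 0.42792078129294076
```

View pics/scene7.png

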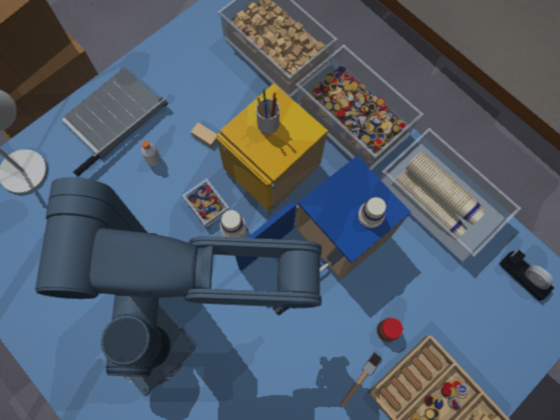

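The picture shows the door standing square, from its hinge at (300,205) to its free edge at (237,265). The cup stack at (232,222) and the other things are where they were, the yellow door is shut, and the arm is clear.

```bash
python3 -c "
from bench import ticket
print(ticket.close_job())"
```

```text
the job is handed in; nothing more can be done
None
```

The blue cupboard door is open to about 1.55 rad, roughly square; I pressed it, let it spring ajar and pushed it open with the fingertips, the yellow cupboard stayed shut, nothing else moved, and the job is handed in.

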